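# Draw a dowel from the pedal dispenser and lay it in the cradle

### The job

Press the dispenser's pedal down until it sits firmly on its rubber stop, without leaning on it harder than needed, and keep it there until the dowel has rolled out onto the rails. Then ease the pedal slowly all the way back up so that the lid closes without slamming, never letting it spring up. Finally lay the dowel in both V notches of the pine cradle, centred along it, and leave the scraper, the calipers and the jar where they are.

Things in the scene. Friction and masses are not known exactly. Their poses are not given: they have to be found in the camera images.
- dispenser: Plywood dispenser fixed to the desk: hopper 110 mm deep (x), 126 wide (y), 105 high under a pine lid; origin under the hopper's centre on the desk, own -x is the front (lid front at x = -57 mm). The floor slopes down to the front and goes on as two rails at y = +-44 mm, ending in 52 mm high lips at x = -138 mm; the gap between the rails (70 mm) is open down to the desk.
- rail_rest (a point): Where the middle of the dowel comes to rest after rolling out (within a second of the lid opening): against the lips, along the dispenser's y (dispenser frame x = -125, y = 0, z = 46 mm). There it can be gripped from above at its middle, closing along the dispenser's x.
- pedal (a joint): Angle of the pedal lever, rad: 0 = up (rest), grows as the pad is pressed; pad travel = 130 mm x angle. Spring and lid push up: about 5 N at the pad to start it, 6 to 9 N just before the stop. The stop is met after 13 to 30 mm, differently each time: find it by feel. 15 to 18 N is a firm seat, over 22 N overloads it. Let go, it snaps up; rising, keep it below 0.8 rad/s (100 mm/s).
- pedal_pad (a point): Middle of the top face of the pedal's aluminium pad, 46 x 46 mm, 6 mm thick, left of the rails (in the dispenser's frame at x = -130, y = +103, z = 63 mm while up; it stays nearly level). Pressed straight down from above with closed fingers.
- lid (a joint): Angle of the lid, rad: 0 = shut; linked to the pedal, 3.2 x the pedal's angle. Hinged at the hopper's back, its front rises and lets the dowel roll out under it. The lid need not be touched.
- stop_rubber (a joint): How far the rubber tip of the stop under the pad is squeezed, m: 0 = free, at most 0.008; stiffness 6 N per mm. Firmly on the stop = squeezed by more than 0.8 mm.
- dowel: Plain beech dowel, 20 mm in diameter, 100 mm long, about 20 g; origin at its middle, own y along its axis (it may roll about it). At the start it lies inside the hopper behind the lid's front, along the dispenser's y.
- cradle: Pine cradle fixed to the desk: base 60 x 104 x 8 mm, origin under its centre on the desk. Two V blocks (14 mm thick, tops at z = 50 mm) at own y = +-38 mm, 62 mm of free space between them. The 90 degree notches open upward and run along own y; a dowel seated in both has its axis along own y at x = 0, z = 44 mm.
- scraper: Steel scraper with a round wooden handle, 165 mm long, 18 mm high, lying on the desk along own x; origin on the desk near its middle. Leave alone.
- calipers: Brass calipers, 130 mm long, 8 mm high, lying on the desk; origin under the beam's middle. Leave alone.
- jar: Closed jar, 56 mm in diameter, 75 mm high, on the desk; origin under it. Leave alone.
Mind the look-alikes: they are no part of the job. Of the things like the cradle, leave any that is orange or purple; of the rest the larger one is meant.

How it is judged:
By the outcome, as a careful person would: the job done as asked, in the order asked, and still so for the second after the job is handed in, with the robot touching nothing.
It also fails if it takes over 56 s, if anything falls off the work surface, if the arm or the gripper's body presses on something with over 40 N, if the wrist force passes 120 N, or if a joint passes its speed limit or range.

### The arm

A 6-joint arm with a two-finger parallel gripper is mounted at the origin on the work surface. World frame = base frame: x ahead of the robot, y to its left, z up, the work surface at z = 0. Lengths are in m, angles in degrees, forces in N, time in s.
With the tool pointing down it reaches from about 0.3 to 0.875 m from the base axis. Payload 6.4 kg.
Tool frame: the origin (TCP) lies midway between the tips of the shut fingers; the grasp point (between the pads) lies 19 mm behind it; y points along the fingers, x is the direction in which the jaws open and shut, and the axes are right-handed (so a half turn about y gives the same grasp; the last joint's range is limited). The gripper opens to 88 mm and grips with 3 to 60 N. Pads are 18 mm wide; open, the fingers measure 123 mm over their backs; the gripper's body (75 mm by 187 mm) begins 45 mm behind the grasp point.
Start: joints at [57.622, 10.359, 92.074, -0, 77.567, -11.82], TCP at [0.202, 0.538, 0.202] pointing down, gripper open.
Joint ranges: [-171.53, 171.53], [-51.25, 118.39], [17.06, 147.69], [-65.23, 245.23], [0, 150.52], [-178.68, 178.68]. Speed limits (degrees/s): [147.25, 147.25, 172.46, 180, 180, 180].

### API

Orientations are given as a 3x3 rotation matrix whose columns are the frame's x, y, z axes.
In Python, from workcell import telemetry, cams, manip gives the robot as it stands.
- The arm moves only by the tool carry_out, never from a script. Its argument "rows" is a list of rows, each a list of 7 numbers: the shift along the world's x, y, z in cm, then the turn, a rotation vector about the world's x, y, z in degrees, then the opening, from 0 (shut) to 1 (fully open). A call has 1 to 12 rows; each row shifts and turns the commanded pose from where the row before left it; what a row does not reach is not made up. A row lasts 1/8 s, in which the tool goes at most 62.5 mm and 10.7 degrees, less where a joint would pass 70% of its speed; a pose out of reach is approached as far as the arm can. A call with a gripper value outside its range is refused whole. The fingers move at their own pace and stop on an object; "grip_force" is the grip in N (left out, the last holds). Time passes only in rows, so rows that do not move let the fingers close. It gives the time, the measured TCP pose, the force and the opening at its end, in the units of the state.
- telemetry.state(): the state, without advancing time (a new reading comes with each control period).
- cams.capture(name): name is "side" or "top" or "wrist"; returns the picture (480x640x3 uint8, red, green, blue); there is no depth.
- cams.get_calibration(name): a dict with "K" (3x3 intrinsics, pixels), "distortion" ([k1, k2, p1, p2, k3] as OpenCV has them; the pictures are not rectified), "R" (3x3) and "t" (3): a world point X has camera coordinates R X + t; the wrist camera has in their place "tool_from_camera" (4x4, takes a point from camera to tool coordinates, whose origin is the TCP and whose axes are the tool frame's). Camera axes: x right, y down, z forward; pixel columns grow to the right and rows downward; lengths in m; the calibration is good to about 2 mm. A picture is of the moment at which its call begins: read the wrist's pose just before it. get_calibration takes no time and is no camera call.
- manip.hand_in(): hands the job in, once; it reports no verdict.
The state is a dict: "t": time; "q": joint angles; "joint_velocities": joint speeds; "effort": joint torques, N m; "position": TCP position; "tool_rot": TCP orientation; "wrist_force": force on the tool from outside, world axes, zero at the start; "torque": the same for the moment, N m; "gripper_width": opening from 0.0 (shut) to 1.0 (fully open).
Only numpy, scipy, OpenCV 4.12 (cv2) and the standard library are available. Lean on these libraries where they do the work, as an engineer would, in place of code of your own. Each camera call takes 0.05 s, during which the arm holds its last target. There are 200 camera calls.

## Working session

There is one attempt and no reset: what is moved stays moved. The work goes in short steps, Python scripts to look and compute and a tool call to move; the robot and the scene stay as the last step left them, time stands still between calls to the robot, and variables do not carry over. Pictures are saved under pics/ and viewed, about 8 in all and at most 12, crops included, and the job is handed in when it is done.

Besides the shell and the picture viewer there is one more tool, called after "Call:" by a JSON object that holds its "method" and its "body", one argument or row to a line. carry_out: Moves the arm, as the interface text tells. Its arguments: {"type":"object","properties":{"rows":{"type":"array"},"grip_force":{"type":"number"}},"required":["rows"]}

```bash
mkdir -p pics; cat > h.py <<'E'
import numpy as np, cv2
from workcell import telemetry, cams, manip
def cal(n):
    c=cams.get_calibration(n); K=np.array(c["K"],float); D=np.array(c["distortion"],float)
    if n=="wrist":
        s=telemetry.state(); T=np.array(c["tool_from_camera"]); Rt=np.array(s["tool_rot"]); p=np.array(s["position"])
        Rw=Rt@T[:3,:3]; o=Rt@T[:3,3]+p
        R=Rw.T; t=-R@o
    else: R=np.array(c["R"]); t=np.array(c["t"])
    return K,D,R,t
def ray(C,uv):
    K,D,R,t=C; u=cv2.undistortPoints(np.array(uv,float).reshape(-1,1,2),K,D).reshape(-1,2)
    d=np.c_[u,np.ones(len(u))]@R; return -R.T@t,d
def onz(C,uv,z):
    o,d=ray(C,uv); return o+d*((z-o[2])/d[:,2])[:,None]
def proj(C,X):
    K,D,R,t=C; return cv2.projectPoints(np.array(X,float).reshape(-1,1,3),cv2.Rodrigues(R)[0],t,K,D)[0].reshape(-1,2)
def snap(n,f):
    im=cams.capture(n)[:,:,::-1].copy(); cv2.imwrite("pics/"+f+".png",im); return im
E
python3 - <<'E'
from h import *
for n in("top","side","wrist"):
    C=cal(n); snap(n,n+"0"); print(n,-C[2].T@C[3],C[2][2])
print(telemetry.state())
E
```

```text
top [ 0.47215276 -0.0147256   1.18857685] [ 0.06166213  0.00552165 -0.99808181]
side [0.53010619 0.63411477 0.76712944] [ 0.0351573  -0.69657698 -0.71662017]
wrist [0.13827503 0.56136117 0.38531724] [ 0.24907395 -0.09623957 -0.96369088]
{'t': 0.15, 'q': array([ 5.76230823e+01,  1.03909166e+01,  9.21161475e+01,  2.33253904e-04,
        7.75677037e+01, -1.18198029e+01]), 'joint_velocities': array([ 0.00067637,  0.00558415, -0.20945803, -0.01168181, -0.0042234 ,
        0.02623276]), 'effort': array([ 6.22743755e-04, -4.34238267e+01, -3.42171800e+01,  7.01883039e-02,
        3.57227528e-02, -6.72379110e-05]), 'position': array([0.20164506, 0.53801432, 0.20084871]), 'tool_rot': array([[ 3.51141295e-01, -7.02136968e-04, -9.36322219e-01],
       [ 9.36321612e-01, -1.09995241e-03,  3.51141893e-01],
       [-1.27645959e-03, -9.99999149e-01,  2.71187303e-04]]), 'wrist_force': array([ 0.86456915, -0.34693245,  0.55320915]), 'torque': array([ 0.01452864, -0.03192942,  0.02935281]), 'gripper_width': 1.000116237128464}
```

View pics/top0.png

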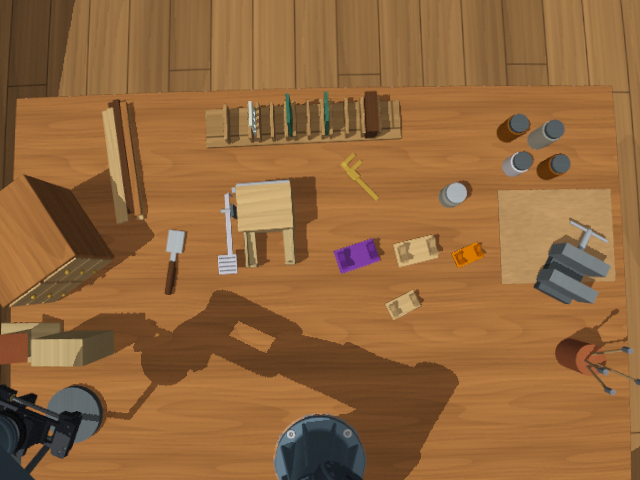

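View pics/side0.png

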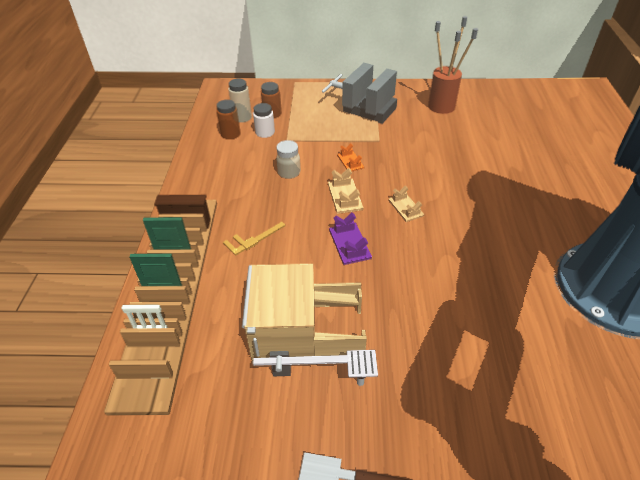

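The top view shows these cradle-like things: purple (357,255), large pine (416,250), small pine (403,305) and orange (468,254). I choose the large pine one at (416,250). The dispenser lid is at (265,205), the pad at (228,265), the jar at (454,194), the calipers at (358,175) and the scraper at (172,260).

```bash
python3 - <<'E'
from h import *
im=cv2.imread("pics/top0.png")
a=cv2.resize(im[170:290,205:315],None,fx=5,fy=5,interpolation=cv2.INTER_CUBIC)[:600,:550]
b=cv2.resize(im[225:325,380:445],None,fx=3.8,fy=3.8,interpolation=cv2.INTER_CUBIC)
o=np.zeros((600,800,3),np.uint8); o[:,:550]=a; o[:380,550:797]=b[:380,:247]
cv2.imwrite("pics/crop1.png",o)
hsv=cv2.cvtColor(im,cv2.COLOR_BGR2HSV)
for n,p in dict(cradle=(416,262),cr2=(405,245),lid=(265,205),pad=(228,265),desk=(330,210),rail=(250,255),small=(403,310)).items(): print(n,hsv[p[1],p[0]])
C=cal("top")
m=cv2.inRange(hsv,(12,40,150),(30,135,255))
m[:, :200]=0; m[:160]=0; m[330:]=0; m[:,490:]=0
cs,_=cv2.findContours(m,cv2.RETR_EXTERNAL,cv2.CHAIN_APPROX_NONE)
for c in cs:
    if cv2.contourArea(c)<150: continue
    r=cv2.minAreaRect(c); bx=cv2.boxPoints(r); print(r); print(onz(C,bx,0.008).round(4).tolist())
m=cv2.inRange(hsv,(0,0,150),(180,40,255)); m[:240]=0;m[290:]=0;m[:,:210]=0;m[:,245:]=0
c=max(cv2.findContours(m,0,1)[0],key=cv2.contourArea); r=cv2.minAreaRect(c);print("pad",r,onz(C,[r[0]],.063))
E
```

```text
cradle [ 19 107 208]
cr2 [ 18 121 146]
lid [ 19 107 208]
pad [115   9 173]
desk [ 15 161 173]
rail [ 19 107 124]
small [ 18 107 205]
((402.74822998046875, 304.65570068359375), (18.475914001464844, 31.763389587402344), 62.35402297973633)
[[0.3864, -0.1712, 0.008], [0.4218, -0.2429, 0.008], [0.3805, -0.2633, 0.008], [0.3452, -0.1917, 0.008]]
((415.8823547363281, 250.52944946289062), (24.253562927246094, 42.201194763183594), 75.96376037597656)
[[0.5365, -0.1954, 0.008], [0.5605, -0.3, 0.008], [0.5007, -0.313, 0.008], [0.4769, -0.2086, 0.008]]
((288.15484619140625, 246.66751098632812), (35.26728820800781, 10.0458345413208), 85.91438293457031)
[[0.5781, 0.083, 0.008], [0.5795, 0.0577, 0.008], [0.4905, 0.0526, 0.008], [0.4892, 0.0779, 0.008]]
((263.4754638671875, 206.16848754882812), (46.4283561706543, 55.7361946105957), 85.76361083984375)
[[0.694, 0.2041, 0.008], [0.7017, 0.062, 0.008], [0.5831, 0.0549, 0.008], [0.5753, 0.196, 0.008]]
pad ((227.0, 256.5), (33.0, 18.0), 90.0) [[0.51030331 0.21175577 0.063     ]]
```

View pics/crop1.png

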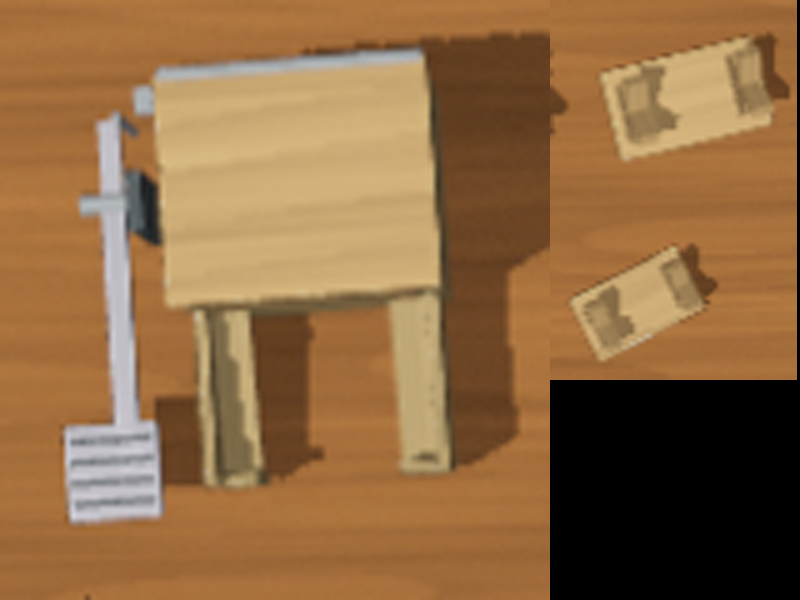

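The crop confirms the large pine cradle, its base measuring 107x61 mm against 104x60 given. The pad corners are at about (65,428)-(162,518) in the crop, and the lip ends at (215..265,485) and (402..450,470). Next I get the dispenser pose from these.

```bash
python3 - <<'E'
from h import *
C=cal("top")
f=lambda p,z:onz(C,np.array(p)/5.+[205-.4,170-.4],z)[:,:2]
P=f([(65,428),(158,420),(162,518),(70,522)],.063); print("pad",P.round(4).tolist(),P.mean(0),[np.linalg.norm(P[i]-P[i-1]) for i in range(4)])
L=f([(155,75),(425,55),(442,290),(168,306)],.111); print("lid",L.round(4).tolist(),L.mean(0),[np.linalg.norm(L[i]-L[i-1]) for i in range(4)])
T=f([(209,486),(266,484),(402,470),(452,468)],.052);print("lips",T.round(4).tolist())
# fit 2D rigid: dispenser-frame points -> world
def fit(src,dst):
    a=src-src.mean(0);b=dst-dst.mean(0);th=np.arctan2((a[:,0]*b[:,1]-a[:,1]*b[:,0]).sum(),(a*b).sum())
    R=np.array([[np.cos(th),-np.sin(th)],[np.sin(th),np.cos(th)]]);t=dst.mean(0)-R@src.mean(0);return th,R,t
src=np.array([[-.107,.126],[-.107,.080],[-.153,.080],[-.153,.126],[-.057,.063+.003],[-.057,-.066]])
dst=np.r_[P,L[3:4],L[2:3]]
th,R,t=fit(src,dst);print(np.degrees(th),t,((src@R.T+t-dst)*1000).round(1).tolist())
for n,p in dict(pad=(-.13,.103),rest=(-.125,0),lipL=(-.138,.044),lipR=(-.138,-.044)).items(): print(n,R@p+t)
print("dir own x",R[:,0])
s=cal("side")
for p,z in (((-.13,.103),.063),((-.138,.044),.052),((-.138,-.044),.052)): print(proj(s,[*(R@p+t),z]))
cc=np.array([.5187,-.2543]);yo=np.array([-.224,.9746])
for k in(1,-1): print("cr",proj(s,[*(cc+k*.038*yo),.05]))
E
```

```text
pad [[0.5138, 0.2345], [0.5169, 0.1894], [0.4698, 0.1879], [0.4686, 0.2324]] [0.49226309 0.21105549] [np.float64(0.04532082905576497), np.float64(0.04519913528754202), np.float64(0.04716711280017048), np.float64(0.0445071318632448)]
lid [[0.6757, 0.1812], [0.6825, 0.0552], [0.5727, 0.0488], [0.5676, 0.1757]] [0.62463464 0.11519976] [np.float64(0.10822219649685327), np.float64(0.12618671548400096), np.float64(0.11001472333662893), np.float64(0.12701974227993137)]
lips [[0.4849, 0.1668], [0.4854, 0.1391], [0.491, 0.0729], [0.4915, 0.0487]]
2.7083595230305577 [0.62702061 0.11452216] [[0.4, 0.8], [-0.5, -0.1], [0.7, -0.7], [-0.3, 0.8], [-0.7, 2.0], [0.5, -2.9]]
pad [0.49229885 0.21126432]
rest [0.50216024 0.10861563]
lipL [0.48709566 0.15195221]
lipR [0.49125385 0.0640505 ]
dir own x [0.99888299 0.04725219]
[[362.14646299 361.88503164]]
[[364.19008374 333.84899311]]
[[360.56891758 292.10848606]]
cr [[349.15034893 190.58909432]]
cr [[341.49915227 169.38885662]]
```

Call:
{"method": "carry_out", "body": {
  "rows": [
    [3.2,-3.6,0,0,0,2.3,0],
    [3.2,-3.6,0,0,0,2.3,0],
    [3.2,-3.6,0,0,0,2.3,0],
    [3.2,-3.6,0,0,0,2.3,0],
    [3.2,-3.6,0,0,0,2.3,0],
    [3.2,-3.6,0,0,0,2.3,0],
    [3.2,-3.6,0,0,0,2.3,0],
    [3.2,-3.6,0,0,0,2.3,0],
    [3.2,-3.6,0,0,0,2.3,0],
    [0,0,0,0,0,2.3,0],
    [0,0,0,0,0,0,0]
  ]
}}

```text
t: 1.52
position: [0.4899, 0.2139, 0.2011]
tool_rot: [[-0.041, -0.001, -0.999], [0.999, -0.0, -0.041], [-0.0, -1.0, 0.001]]
wrist_force: [0.2, 0.1, -0.1]
gripper_width: 0.008
```

Call:
{"method": "carry_out", "body": {
  "rows": [
    [0.1,-0.1,-4,0,0,0,0],
    [0.15,-0.15,-4,0,0,0,0],
    [0,0,-3.5,0,0,0,0],
    [0,0,-0.5,0,0,0,0],
    [0,0,0,0,0,0,0]
  ]
}}

```text
t: 2.15
position: [0.4925, 0.2124, 0.0822]
tool_rot: [[-0.043, 0.0, -0.999], [0.999, 0.0, -0.043], [0.0, -1.0, -0.0]]
wrist_force: [1.5, -0.6, 0.6]
gripper_width: -0.0
```

```bash
python3 - <<'E'
from h import *
print(telemetry.state()["position"],telemetry.state()["wrist_force"])
a=snap("side","side1"); cv2.imwrite("pics/s1c.png",cv2.resize(a[200:440,220:480],None,fx=2.3,fy=2.3))
E
```

```text
[0.49254002 0.21237246 0.08219022] [ 1.46411543 -0.58130103  0.58393533]
```

View pics/s1c.png

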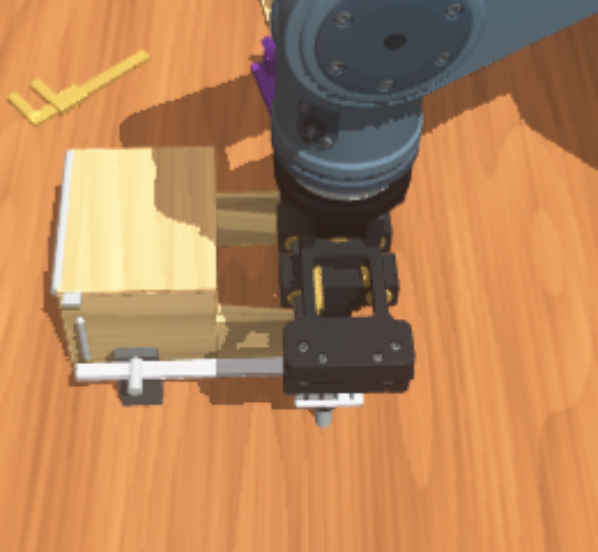

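The gripper is centred above the pad, its long body along y and clear of the hopper. I press down in slow steps.

Call:
{"method": "carry_out", "body": {
  "rows": [
    [0,0,-0.8,0,0,0,0],
    [0,0,-0.8,0,0,0,0],
    [0,0,-0.2,0,0,0,0],
    [0,0,-0.2,0,0,0,0],
    [0,0,-0.2,0,0,0,0],
    [0,0,-0.2,0,0,0,0],
    [0,0,-0.2,0,0,0,0],
    [0,0,-0.2,0,0,0,0],
    [0,0,-0.1,0,0,0,0],
    [0,0,0,0,0,0,0]
  ]
}}

```text
t: 3.45
position: [0.4923, 0.2119, 0.0524]
tool_rot: [[-0.043, -0.0, -0.999], [0.999, -0.0, -0.043], [-0.0, -1.0, 0.0]]
wrist_force: [0.1, -0.5, -0.1]
gripper_width: 0.004
```

Force is still about zero at 10 mm below the nominal pad height, so I look.

```bash
python3 - <<'E'
from h import *
for i in range(3): print(telemetry.state()["wrist_force"],telemetry.state()["effort"][:3]); cams.get_calibration("top")
a=snap("side","side2"); w=snap("wrist","wrist2")
o=np.zeros((480,800,3),np.uint8); o[:,:400]=cv2.resize(a[320:440,300:400],(400,480)); o[:300,400:]=cv2.resize(w,(400,300)); cv2.imwrite("pics/c2.png",o)
for i in range(2): print(telemetry.state()["t"],telemetry.state()["wrist_force"])
E
```

```text
[ 0.06069454 -0.54428154 -0.09455982] [-6.04979272e-03 -4.23903644e+01 -2.82621592e+01]
[ 0.06069454 -0.54428154 -0.09455982] [-6.04979272e-03 -4.23903644e+01 -2.82621592e+01]
[ 0.06069454 -0.54428154 -0.09455982] [-6.04979272e-03 -4.23903644e+01 -2.82621592e+01]
3.55 [-0.34409535 -0.37629753  0.24403423]
3.55 [-0.34409535 -0.37629753  0.24403423]
```

View pics/c2.png

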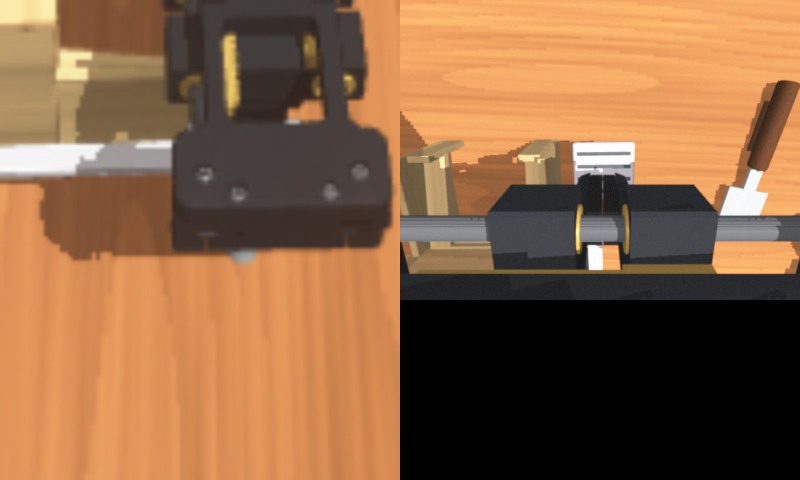

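```bash
python3 - <<'E'
from h import *
w=cv2.imread("pics/wrist2.png"); C=cal("wrist"); s=telemetry.state(); print(s["position"],-C[2].T@C[3])
print("tip",proj(C,s["position"]))
for z in(.063,.053,.043): print(z,proj(C,[[.4686,.2324,z],[.4698,.1879,z]]).round(1).tolist())
hsv=cv2.cvtColor(w,cv2.COLOR_BGR2HSV); m=cv2.inRange(hsv,(0,0,150),(180,40,255)); m[:,:250]=0; m[:,400:]=0;m[320:]=0
c=max(cv2.findContours(m,0,1)[0],key=cv2.contourArea); print(cv2.boundingRect(c))
cv2.imwrite("pics/w2c.png",cv2.resize(w[200:350,220:440],None,fx=3.5,fy=3.5,interpolation=cv2.INTER_CUBIC))
E
```

```text
[0.49244304 0.21190182 0.05253998] [0.42465377 0.20802683 0.23711812]
tip [[326.05822762 265.65003837]]
0.063 [[373.2, 226.4], [276.0, 224.9]]
0.053 [[370.7, 221.2], [278.4, 219.8]]
0.043 [[368.4, 216.6], [280.6, 215.2]]
(276, 227, 100, 68)
```

View pics/w2c.png

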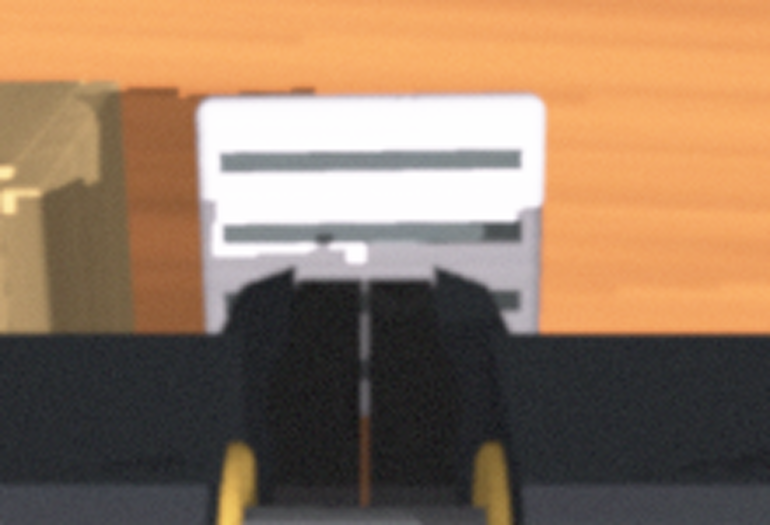

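```bash
python3 - <<'E'
from h import *
C=cal("wrist"); s=telemetry.state(); print(s["t"],s["q"],s["position"])
for z in(.053,.058,.063,.068,.073): print(z,proj(C,[[.483,.212,z],[.4923,.212,z],[.501,.212,z]]).round(1).tolist())
# px -> points
print(onz(C,[[220+200/3.5,200+97/3.5],[220+545/3.5,200+97/3.5]],.063))
print(onz(C,[[220+200/3.5,200+97/3.5],[220+545/3.5,200+97/3.5]],.058))
E
```

```text
3.55 [ 1.05887103e+01  1.61228197e+01  1.04141653e+02  6.24418880e-04
  5.97318161e+01 -8.18484179e+01] [0.49244304 0.21190182 0.05253998]
0.053 [[327.1, 247.9], [326.3, 265.7], [325.5, 281.9]]
0.058 [[327.2, 251.1], [326.3, 269.3], [325.5, 285.9]]
0.063 [[327.3, 254.4], [326.4, 273.0], [325.6, 290.0]]
0.068 [[327.4, 257.9], [326.4, 277.0], [325.6, 294.3]]
0.073 [[327.4, 261.6], [326.5, 281.1], [325.7, 298.9]]
[[0.47110719 0.18844722 0.063     ]
 [0.4691651  0.23361513 0.063     ]]
[[0.47244115 0.18788497 0.058     ]
 [0.47044329 0.23434992 0.058     ]]
```

```bash
python3 - <<'E'
from h import *
a=cv2.imread("pics/side1.png").astype(int);b=cv2.imread("pics/side2.png").astype(int)
print("lid diff",np.abs(a-b)[255:345,240:312].mean())
o=np.hstack([cv2.resize(x[300:400,300:410].astype(np.uint8),(400,364),interpolation=cv2.INTER_CUBIC) for x in(a,b)])
C=cal("side");s=telemetry.state()["position"]
for z,k in((.0822,0),(.0525,400)):
    for dy in(-.0175,.0175):
        u=proj(C,[s[0],s[1]+dy,z])[0]; print(u); cv2.circle(o,(int((u[0]-300)*3.64)+k,int((u[1]-300)*3.64)),3,(0,0,255),-1)
cv2.imwrite("pics/c3.png",o)
E
```

```text
lid diff 3.4614711934156377
[362.28914539 345.78342718]
[362.83851178 365.77000969]
[361.54744184 356.03722061]
[362.06113931 375.82211197]
```

View pics/c3.png

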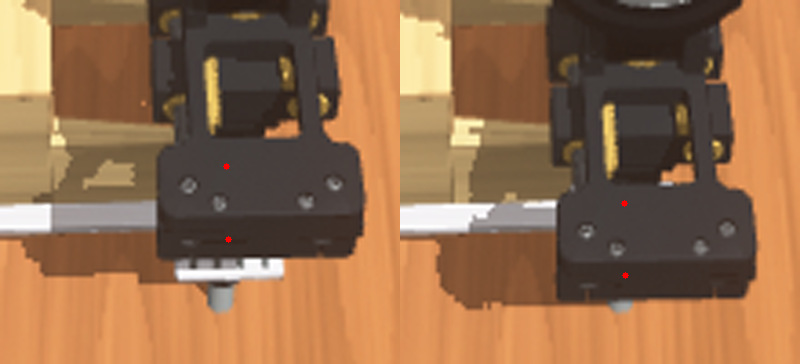

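The pedal hasn't moved and there is no force, so the tips are still above the pad. I go on down in small steps by feel.

Call:
{"method": "carry_out", "body": {
  "rows": [
    [0,0,-0.1,0,0,0,0],
    [0,0,-0.1,0,0,0,0],
    [0,0,-0.1,0,0,0,0],
    [0,0,-0.1,0,0,0,0],
    [0,0,0,0,0,0,0]
  ]
}}

```text
t: 4.18
position: [0.4923, 0.2119, 0.0484]
tool_rot: [[-0.043, -0.0, -0.999], [0.999, -0.0, -0.043], [-0.0, -1.0, 0.0]]
wrist_force: [0.6, 0.8, 0.1]
gripper_width: 0.009
```

Call:
{"method": "carry_out", "body": {
  "rows": [
    [0,0,-0.1,0,0,0,0],
    [0,0,-0.1,0,0,0,0],
    [0,0,-0.1,0,0,0,0],
    [0,0,-0.1,0,0,0,0],
    [0,0,0,0,0,0,0]
  ]
}}

```text
t: 4.8
position: [0.4923, 0.2119, 0.0444]
tool_rot: [[-0.043, -0.0, -0.999], [0.999, -0.0, -0.043], [-0.0, -1.0, 0.0]]
wrist_force: [-0.7, -0.4, -0.6]
gripper_width: 0.006
```

```bash
python3 - <<'E'
from h import *
a=snap("side","side3");w=snap("wrist","wrist3")
o=np.zeros((600,800,3),np.uint8)
o[:480,:400]=cv2.resize(a[290:410,300:400],(400,480),interpolation=cv2.INTER_CUBIC)
o[:364,400:]=cv2.resize(w[210:310,270:380],(400,364),interpolation=cv2.INTER_CUBIC)
cv2.imwrite("pics/c4.png",o)
b=cv2.imread("pics/side1.png").astype(int); print(np.abs(a.astype(int)-b)[255:345,240:312].mean())
s=telemetry.state();print(s["wrist_force"],s["position"]); print(cams.get_calibration("wrist")["tool_from_camera"])
E
```

```text
4.348045267489712
[ 0.07645666 -0.07806237 -0.28178876] [0.49243895 0.21188498 0.04453679]
[[ 9.99999521e-01  4.42751965e-04 -8.72717681e-04 -9.85851043e-04]
 [ 9.59229225e-04 -2.66897558e-01  9.63724428e-01 -1.84582498e-01]
 [ 1.93764667e-04 -9.63724804e-01 -2.66897854e-01  6.78812692e-02]
 [ 0.00000000e+00  0.00000000e+00  0.00000000e+00  1.00000000e+00]]
```

View pics/c4.png

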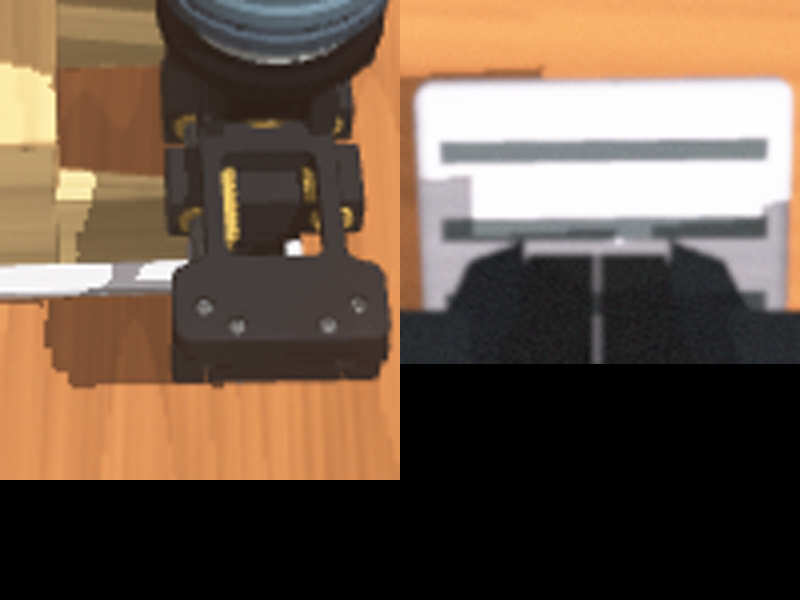

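Call:
{"method": "carry_out", "body": {
  "rows": [
    [0,0,-0.1,0,0,0,0],
    [0,0,-0.1,0,0,0,0],
    [0,0,-0.1,0,0,0,0],
    [0,0,-0.1,0,0,0,0],
    [0,0,-0.1,0,0,0,0],
    [0,0,0,0,0,0,0]
  ]
}}

```text
t: 5.65
position: [0.4923, 0.2119, 0.0394]
tool_rot: [[-0.043, -0.0, -0.999], [0.999, -0.0, -0.043], [-0.0, -1.0, 0.0]]
wrist_force: [0.7, 0.1, -0.1]
gripper_width: 0.006
```

Call:
{"method": "carry_out", "body": {
  "rows": [
    [0,0,-0.1,0,0,0,0],
    [0,0,-0.1,0,0,0,0],
    [0,0,-0.1,0,0,0,0],
    [0,0,-0.1,0,0,0,0],
    [0,0,-0.1,0,0,0,0],
    [0,0,0,0,0,0,0]
  ]
}}

```text
t: 6.4
position: [0.4923, 0.2119, 0.0344]
tool_rot: [[-0.043, -0.0, -0.999], [0.999, -0.0, -0.043], [-0.0, -1.0, 0.0]]
wrist_force: [-0.0, -0.1, -0.1]
gripper_width: 0.004
```

```bash
cat > pw.py <<'E'
from h import *
def pad(f=None):
    s=telemetry.state();C=cal("wrist"); w=snap("wrist",f) if f else cams.capture("wrist")[:,:,::-1].copy()
    hsv=cv2.cvtColor(w,cv2.COLOR_BGR2HSV); 
    m=cv2.inRange(hsv,(0,0,200),(180,30,255)); m[:,:230]=0; m[:,430:]=0
    r=np.argmax((m>0).sum(1)>60); row=r+8
    xs=np.where(m[row]>0)[0]; W=xs.max()-xs.min()+1
    zz=np.linspace(0.02,.09,141); best=[]
    for z in zz:
        P=onz(C,[[xs.min()-.5,row],[xs.max()+.5,row]],z); best.append(np.linalg.norm(P[1]-P[0]))
    print("TCP z",s["position"][2],"front row",r,"width px",W,"pad z for 46mm",zz[np.argmin(abs(np.array(best)-.046))],"front x",onz(C,[[320,r]],.061)[0][0],"F",s["wrist_force"])
    return w
E
python3 - <<'E'
from pw import *
pad("wrist4")
a=snap("side","side4").astype(int); b=cv2.imread("pics/side1.png").astype(int); print(np.abs(a-b)[255:345,240:312].mean(), np.abs(a-b)[255:345,240:285].mean())
E
```

```text
TCP z 0.034398815122390236 front row 239 width px 109 pad z for 46mm 0.061 front x 0.4707915995651056 F [-0.01530184 -0.05078832 -0.07328101]
5.501594650205761 1.9349794238683127
```

```bash
python3 - <<'E'
import cv2,numpy as np
w=cv2.imread("pics/wrist4.png");a=cv2.imread("pics/side4.png")
o=np.zeros((600,800,3),np.uint8)
o[:420]=cv2.resize(w[220:325,220:420],(800,420),interpolation=cv2.INTER_CUBIC)
o[420:,:300]=cv2.resize(a[320:410,290:440],(300,180)); o[420:,310:610]=cv2.resize(w,(300,180)); cv2.imwrite("pics/c5.png",o)
E
```

```text
(no output)
```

View pics/c5.png

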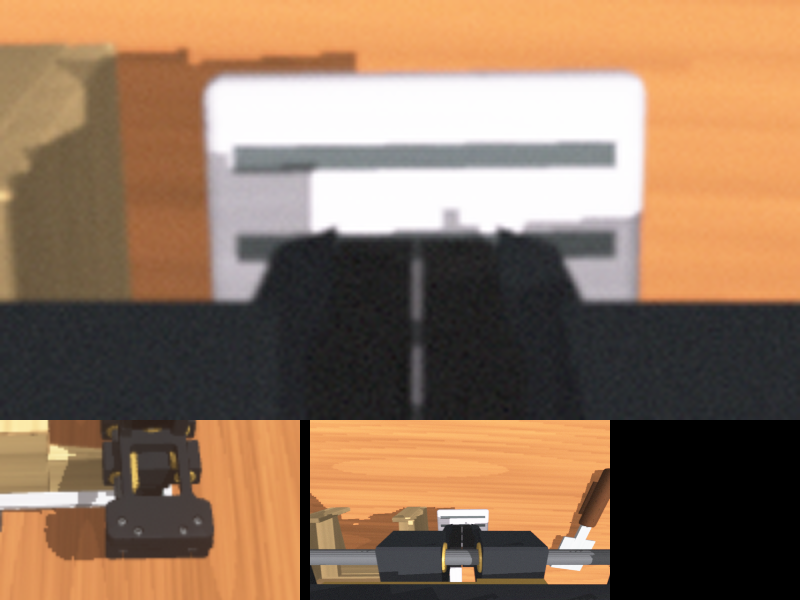

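The tips are still short of the pad by eye too, with the tip row fixed at 279. I continue by feel.

Call:
{"method": "carry_out", "body": {
  "rows": [
    [0,0,-0.1,0,0,0,0],
    [0,0,-0.1,0,0,0,0],
    [0,0,-0.1,0,0,0,0],
    [0,0,-0.1,0,0,0,0],
    [0,0,-0.1,0,0,0,0],
    [0,0,0,0,0,0,0]
  ]
}}

```text
t: 7.25
position: [0.4923, 0.2119, 0.0294]
tool_rot: [[-0.043, -0.0, -0.999], [0.999, -0.0, -0.043], [-0.0, -1.0, 0.0]]
wrist_force: [0.2, -0.3, -0.0]
gripper_width: 0.003
```

```bash
python3 - <<'E'
from pw import *
pad("wrist5")
E
```

```text
TCP z 0.02938341197345124 front row 242 width px 113 pad z for 46mm 0.061999999999999986 front x 0.4705763925627171 F [ 0.22787472 -0.31508197 -0.03970904]
```

Call:
{"method": "carry_out", "body": {
  "rows": [
    [0,0,-0.1,0,0,0,0],
    [0,0,-0.1,0,0,0,0],
    [0,0,-0.1,0,0,0,0],
    [0,0,-0.1,0,0,0,0],
    [0,0,-0.1,0,0,0,0],
    [0,0,0,0,0,0,0]
  ]
}}

```text
t: 8.05
position: [0.4924, 0.2119, 0.0248]
tool_rot: [[-0.043, -0.0, -0.999], [0.999, -0.0, -0.043], [-0.0, -1.0, 0.0]]
wrist_force: [-2.1, -0.4, 4.2]
gripper_width: 0.006
```

```bash
python3 - <<'E'
from pw import *
w=pad("wrist6")
E
```

```text
TCP z 0.02478942489393636 front row 244 width px 115 pad z for 46mm 0.06 front x 0.47011972011883013 F [-2.08124793 -0.39965784  4.18209816]
```

Call:
{"method": "carry_out", "body": {
  "rows": [
    [0,0,-0.1,0,0,0,0],
    [0,0,-0.1,0,0,0,0],
    [0,0,0,0,0,0,0]
  ]
}}

```text
t: 8.48
position: [0.4924, 0.2119, 0.0227]
tool_rot: [[-0.043, 0.0, -0.999], [0.999, -0.0, -0.043], [-0.0, -1.0, -0.0]]
wrist_force: [-2.7, -0.3, 4.5]
gripper_width: -0.001
```

```bash
python3 - <<'E'
from pw import *
w=pad("wrist7"); print(telemetry.state()["torque"])
a=snap("side","side7");b=cv2.imread("pics/side4.png")
d=np.abs(a.astype(int)-b)
print(d[255:345,240:285].mean(), d[255:345,240:312].mean())
o=np.zeros((600,800,3),np.uint8)
o[:360,:480]=cv2.resize(w[220:340,240:400],(480,360),interpolation=cv2.INTER_CUBIC)
o[360:,:480]=cv2.resize(w[140:380],(480,240))
o[:,480:]=cv2.resize(a[240:400,230:400],(320,301))[:600].repeat(1,0) if 0 else 0
o[:301,480:]=cv2.resize(a[240:400,230:400],(320,301)); o[301:599,480:]=cv2.resize(b[240:400,230:400],(320,298))
cv2.imwrite("pics/c6.png",o)
E
```

```text
TCP z 0.022701875209524644 front row 244 width px 114 pad z for 46mm 0.056499999999999995 front x 0.46948625926830373 F [-2.74341708 -0.26116049  4.50668243]
[-0.06105212  0.34862457  0.05158234]
4.888395061728395 7.058179012345679
```

View pics/c6.png

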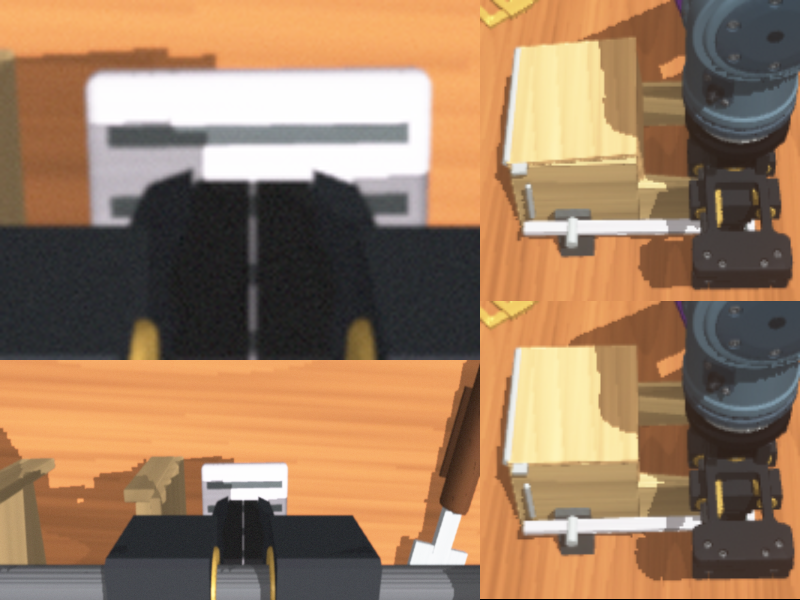

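The pedal has started to move: the lid front opened a gap (top right), with about 4.5 N at the pad. So contact came at a reported TCP z of about 0.025, and the real tips sit about 38 mm behind the reported TCP. I continue to about 11 mm of travel.

Call:
{"method": "carry_out", "body": {
  "rows": [
    [-0.02,0,-0.1,0,0,0,0],
    [-0.02,0,-0.1,0,0,0,0],
    [-0.02,0,-0.1,0,0,0,0],
    [-0.02,0,-0.1,0,0,0,0],
    [-0.02,0,-0.1,0,0,0,0],
    [-0.02,0,-0.1,0,0,0,0],
    [-0.02,0,-0.1,0,0,0,0],
    [-0.02,0,-0.1,0,0,0,0],
    [0,0,0,0,0,0,0]
  ]
}}

```text
t: 9.7
position: [0.4927, 0.212, 0.0155]
tool_rot: [[-0.043, 0.004, -0.999], [0.999, 0.0, -0.042], [0.0, -1.0, -0.004]]
wrist_force: [1.4, -0.7, 6.3]
gripper_width: 0.005
```

Call:
{"method": "carry_out", "body": {
  "rows": [
    [0,0,-0.1,0,0,0,0],
    [0,0,-0.1,0,0,0,0],
    [0,0,-0.05,0,0,0,0],
    [0,0,0,0,0,0,0]
  ]
}}

```text
t: 10.2
position: [0.4929, 0.212, 0.0131]
tool_rot: [[-0.042, 0.004, -0.999], [0.999, 0.0, -0.042], [0.0, -1.0, -0.004]]
wrist_force: [0.6, -1.0, 7.5]
gripper_width: 0.007
```

```bash
python3 - <<'E'
from pw import *
s=telemetry.state();print(s["q"],s["position"],s["torque"],s["wrist_force"]); pad("wrist8");
E
```

```text
[ 1.06019991e+01  1.98027716e+01  1.05008614e+02 -2.43226763e-02
  5.49634738e+01 -8.18196600e+01] [0.4928511  0.21197497 0.01310084] [-0.08702474 -0.21882868 -0.02984126] [ 0.59896604 -1.01058705  7.52972782]
TCP z 0.0131008449663636 front row 244 width px 113 pad z for 46mm 0.0455 front x 0.4667774589352464 F [ 0.59896604 -1.01058705  7.52972782]
```

Call:
{"method": "carry_out", "body": {
  "rows": [
    [0,0,-0.08,0,0,0,0],
    [0,0,-0.07,0,0,0,0],
    [0,0,0,0,0,0,0]
  ]
}}

```text
t: 10.62
position: [0.493, 0.212, 0.0117]
tool_rot: [[-0.043, 0.004, -0.999], [0.999, 0.0, -0.043], [0.0, -1.0, -0.004]]
wrist_force: [1.4, -0.7, 6.7]
gripper_width: 0.003
```

Call:
{"method": "carry_out", "body": {
  "rows": [
    [0,0,-0.08,0,0,0,0],
    [0,0,-0.07,0,0,0,0],
    [0,0,0,0,0,0,0]
  ]
}}

```text
t: 11.0
position: [0.4931, 0.212, 0.0105]
tool_rot: [[-0.043, 0.004, -0.999], [0.999, 0.0, -0.043], [0.0, -1.0, -0.004]]
wrist_force: [-0.6, -1.5, 10.3]
gripper_width: 0.003
```

Call:
{"method": "carry_out", "body": {
  "rows": [
    [0,0,-0.08,0,0,0,0],
    [0,0,-0.07,0,0,0,0],
    [0,0,0,0,0,0,0]
  ]
}}

```text
t: 11.38
position: [0.4933, 0.212, 0.0097]
tool_rot: [[-0.043, 0.005, -0.999], [0.999, 0.0, -0.043], [0.0, -1.0, -0.005]]
wrist_force: [-3.3, -2.5, 15.1]
gripper_width: 0.007
```

The force rose 4.8 N over 0.8 mm, which is the 6 N/mm rubber, so the pedal is on the stop. I nudge it slightly and hold for the dowel.

Call:
{"method": "carry_out", "body": {
  "rows": [
    [0,0,-0.03,0,0,0,0],
    [0,0,0,0,0,0,0],
    [0,0,0,0,0,0,0],
    [0,0,0,0,0,0,0],
    [0,0,0,0,0,0,0],
    [0,0,0,0,0,0,0],
    [0,0,0,0,0,0,0],
    [0,0,0,0,0,0,0]
  ]
}}

```text
t: 12.38
position: [0.4933, 0.212, 0.0095]
tool_rot: [[-0.043, 0.005, -0.999], [0.999, 0.0, -0.043], [0.0, -1.0, -0.005]]
wrist_force: [-3.8, -2.1, 16.9]
gripper_width: 0.008
```

```bash
python3 - <<'E'
from h import *
print(telemetry.state()["wrist_force"])
a=snap("side","side9"); b=snap("top","top9")
o=np.zeros((480,800,3),np.uint8)
o[:400,:400]=cv2.resize(a[230:390,230:390],(400,400),interpolation=cv2.INTER_CUBIC); o[:400,400:]=cv2.resize(b[170:290,205:325],(400,400),interpolation=cv2.INTER_CUBIC)
cv2.imwrite("pics/c7.png",o[:400])
E
```

```text
[-3.77864676 -2.10971407 16.90228968]
```

View pics/c7.png

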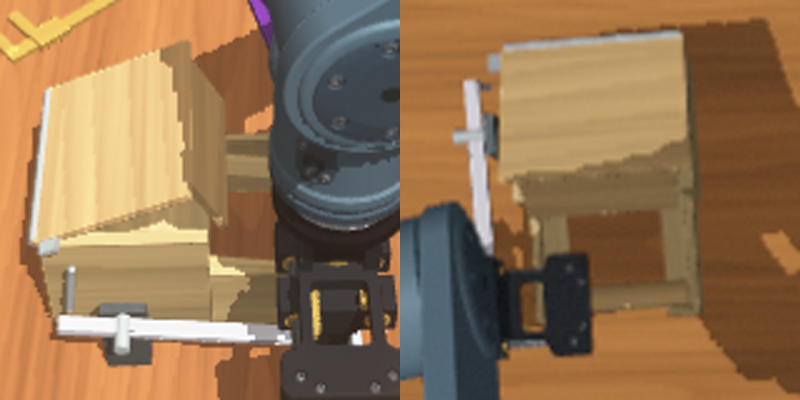

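The top view shows the dowel lying across the rails at the lips (crop 650,295), with 16.9 N on the stop. Now I ease the pedal up slowly.

Call:
{"method": "carry_out", "body": {
  "rows": [
    [0,0,0.1,0,0,0,0],
    [0,0,0.1,0,0,0,0],
    [0,0,0.1,0,0,0,0],
    [0,0,0.1,0,0,0,0],
    [0,0,0.1,0,0,0,0],
    [0,0,0.1,0,0,0,0],
    [0,0,0.1,0,0,0,0],
    [0,0,0.1,0,0,0,0],
    [0,0,0.1,0,0,0,0],
    [0,0,0.1,0,0,0,0],
    [0,0,0.1,0,0,0,0],
    [0,0,0.1,0,0,0,0]
  ]
}}

```text
t: 13.98
position: [0.4925, 0.212, 0.0202]
tool_rot: [[-0.043, 0.003, -0.999], [0.999, 0.0, -0.043], [0.0, -1.0, -0.003]]
wrist_force: [1.2, -2.1, 5.9]
gripper_width: 0.0
```

Call:
{"method": "carry_out", "body": {
  "rows": [
    [0,0,0.1,0,0,0,0],
    [0,0,0.1,0,0,0,0],
    [0,0,0.08,0,0,0,0],
    [0,0,0.08,0,0,0,0],
    [0,0,0.08,0,0,0,0],
    [0,0,0.08,0,0,0,0],
    [0,0,0.08,0,0,0,0],
    [0,0,0.08,0,0,0,0]
  ]
}}

```text
t: 14.98
position: [0.4917, 0.212, 0.0264]
tool_rot: [[-0.042, 0.002, -0.999], [0.999, 0.0, -0.042], [0.0, -1.0, -0.002]]
wrist_force: [0.0, 0.4, 2.0]
gripper_width: 0.007
```

Call:
{"method": "carry_out", "body": {
  "rows": [
    [0,0,0.06,0,0,0,0],
    [0,0,0.06,0,0,0,0],
    [0,0,0.06,0,0,0,0],
    [0,0,0.06,0,0,0,0],
    [0,0,0.06,0,0,0,0],
    [0,0,0.06,0,0,0,0],
    [0,0,0.1,0,0,0,0],
    [0,0,0.2,0,0,0,0]
  ]
}}

```text
t: 15.98
position: [0.4908, 0.2119, 0.0327]
tool_rot: [[-0.043, -0.0, -0.999], [0.999, -0.0, -0.043], [-0.0, -1.0, 0.0]]
wrist_force: [0.5, 0.8, -1.3]
gripper_width: 0.004
```

```bash
python3 - <<'E'
from pw import *
pad("wrist10"); a=snap("side","side10").astype(int); b=cv2.imread("pics/side4.png").astype(int); print(np.abs(a-b)[255:345,240:285].mean(),np.abs(a-b)[255:345,240:312].mean()); c=cv2.imread("pics/side9.png").astype(int);print(np.abs(c-b)[255:345,240:285].mean())
E
```

```text
TCP z 0.03266502406018854 front row 244 width px 110 pad z for 46mm 0.061 front x 0.47090561344525733 F [ 0.5110115   0.84170963 -1.26275844]
0.41102880658436214 0.9790637860082304
20.574650205761316
```

The pedal is up and the lid is back to its shut picture (difference 0.4 against 20 when open). I move above the rails, turn the jaws to the dispenser's x and measure the dowel.

Call:
{"method": "carry_out", "body": {
  "rows": [
    [0,0,5,0,0,0,0],
    [0,0,5,0,0,0,0],
    [0.1,-1.1,0,0,0,-10,0.6],
    [0.1,-1.1,0,0,0,-10,0.6],
    [0.1,-1.1,0,0,0,-10,0.6],
    [0.1,-1.1,0,0,0,-10,0.6],
    [0.1,-1.1,0,0,0,-10,0.6],
    [0.1,-1.1,0,0,0,-10,0.6],
    [0.1,-1.1,0,0,0,-10,0.6],
    [0.1,-1.1,0,0,0,-10,0.6],
    [0.2,-1.1,0,0,0,-9.5,0.6],
    [0,0,0,0,0,0,0.6]
  ]
}}

```text
t: 17.58
position: [0.5009, 0.1124, 0.1327]
tool_rot: [[0.999, 0.0, -0.052], [0.052, -0.0, 0.999], [0.0, -1.0, -0.0]]
wrist_force: [0.4, 0.2, -0.0]
gripper_width: 0.599
```

```bash
python3 - <<'E'
from h import *
s=telemetry.state();print(s["position"],s["tool_rot"],s["q"])
C=cal("wrist"); w=snap("wrist","wrist11"); t=snap("top","top11"); sd=snap("side","side11")
c,y,z=np.array([.5022,.1086]),np.array([-.0472,.9989]),.046
E3=[[*(c+k*.05*y),z] for k in(-1,0,1)]
for n in("wrist","top","side"): print(n,proj(cal(n),E3).round(1).tolist())
E
```

```text
[0.50092788 0.11240599 0.13268575] [[ 9.98664367e-01  1.44077240e-04 -5.16668313e-02]
 [ 5.16668376e-02 -4.01164943e-05  9.98664376e-01]
 [ 1.41812115e-04 -9.99999989e-01 -4.75069287e-05]] [-6.16180307e-01  6.77767592e+00  1.04602309e+02 -2.37302609e-03
  6.86117360e+01 -3.57692528e+00]
wrist [[324.1, 293.4], [324.7, 229.0], [325.2, 158.1]]
top [[291.0, 258.0], [270.5, 259.3], [250.1, 260.6]]
side [[353.0, 291.7], [354.6, 314.5], [356.4, 339.1]]
```

```bash
python3 - <<'E'
import cv2,numpy as np
w=cv2.imread("pics/wrist11.png");a=cv2.imread("pics/side11.png");t=cv2.imread("pics/top11.png")
hsv=cv2.cvtColor(w,cv2.COLOR_BGR2HSV)
for r in(170,200,230,260,290): print(r,[tuple(hsv[r,c]) for c in range(285,366,8)])
E
```

```text
170 [(np.uint8(12), np.uint8(153), np.uint8(228)), (np.uint8(12), np.uint8(157), np.uint8(228)), (np.uint8(13), np.uint8(161), np.uint8(224)), (np.uint8(20), np.uint8(105), np.uint8(230)), (np.uint8(18), np.uint8(111), np.uint8(241)), (np.uint8(20), np.uint8(106), np.uint8(246)), (np.uint8(17), np.uint8(114), np.uint8(230)), (np.uint8(17), np.uint8(107), np.uint8(158)), (np.uint8(23), np.uint8(85), np.uint8(250)), (np.uint8(23), np.uint8(86), np.uint8(249)), (np.uint8(22), np.uint8(89), np.uint8(249))]
200 [(np.uint8(13), np.uint8(157), np.uint8(231)), (np.uint8(13), np.uint8(155), np.uint8(227)), (np.uint8(13), np.uint8(153), np.uint8(230)), (np.uint8(12), np.uint8(161), np.uint8(219)), (np.uint8(19), np.uint8(109), np.uint8(243)), (np.uint8(21), np.uint8(104), np.uint8(248)), (np.uint8(16), np.uint8(116), np.uint8(229)), (np.uint8(13), np.uint8(157), np.uint8(135)), (np.uint8(13), np.uint8(163), np.uint8(128)), (np.uint8(12), np.uint8(160), np.uint8(213)), (np.uint8(12), np.uint8(162), np.uint8(219))]
230 [(np.uint8(13), np.uint8(154), np.uint8(233)), (np.uint8(13), np.uint8(158), 
[... 748 characters left out ...]
8(224)), (np.uint8(11), np.uint8(153), np.uint8(135)), (np.uint8(12), np.uint8(153), np.uint8(122)), (np.uint8(12), np.uint8(159), np.uint8(220)), (np.uint8(13), np.uint8(157), np.uint8(231))]
290 [(np.uint8(13), np.uint8(155), np.uint8(228)), (np.uint8(12), np.uint8(155), np.uint8(226)), (np.uint8(12), np.uint8(158), np.uint8(225)), (np.uint8(21), np.uint8(100), np.uint8(234)), (np.uint8(18), np.uint8(110), np.uint8(241)), (np.uint8(20), np.uint8(104), np.uint8(248)), (np.uint8(16), np.uint8(121), np.uint8(220)), (np.uint8(18), np.uint8(108), np.uint8(191)), (np.uint8(23), np.uint8(82), np.uint8(251)), (np.uint8(23), np.uint8(83), np.uint8(251)), (np.uint8(23), np.uint8(85), np.uint8(251))]
```

```bash
python3 - <<'E'
from h import *
w=cv2.imread("pics/wrist11.png");hsv=cv2.cvtColor(w,cv2.COLOR_BGR2HSV)
print([(r,*map(int,hsv[r,325])) for r in list(range(130,172,3))+list(range(282,330,3))])
for r in(215,245):
    g=[c for c in range(295,355) if hsv[r,c,1]<135 ]; print(r,g[0],g[-1])
C=cal("wrist"); print(onz(C,[[325,145],[325,150],[325,155],[325,160]],.046)[:,1],onz(C,[[325,290],[325,295],[325,300],[325,305]],.046)[:,1])
print(onz(C,[[313,230],[338,230]],.05))
o=np.hstack([cv2.resize(w[110:350,230:420],(475,600),interpolation=cv2.INTER_CUBIC)])
a=cv2.imread("pics/side11.png"); s=cv2.resize(a[180:380,280:390],(325,591)); p=np.zeros((600,325,3),np.uint8);p[:591]=s
cv2.imwrite("pics/c8.png",np.hstack([o,p]))
E
```

```text
[(130, 12, 156, 132), (133, 12, 156, 131), (136, 12, 162, 131), (139, 12, 154, 126), (142, 17, 108, 156), (145, 19, 102, 229), (148, 21, 98, 239), (151, 21, 99, 238), (154, 17, 107, 167), (157, 16, 115, 118), (160, 19, 109, 242), (163, 20, 108, 246), (166, 20, 108, 246), (169, 20, 106, 247), (282, 21, 105, 248), (285, 20, 100, 249), (288, 20, 104, 248), (291, 21, 103, 248), (294, 21, 104, 248), (297, 20, 106, 246), (300, 19, 111, 99), (303, 18, 100, 97), (306, 18, 105, 117), (309, 17, 105, 151), (312, 17, 114, 150), (315, 13, 164, 170), (318, 12, 159, 173), (321, 12, 160, 174), (324, 12, 159, 160), (327, 13, 166, 129)]
215 313 339
245 314 339
[0.16721017 0.16390579 0.16057922 0.15723025] [0.06146285 0.0574098  0.05332646 0.04921249]
[[0.49396579 0.10846953 0.05      ]
 [0.51157271 0.10943456 0.05      ]]
```

View pics/c8.png

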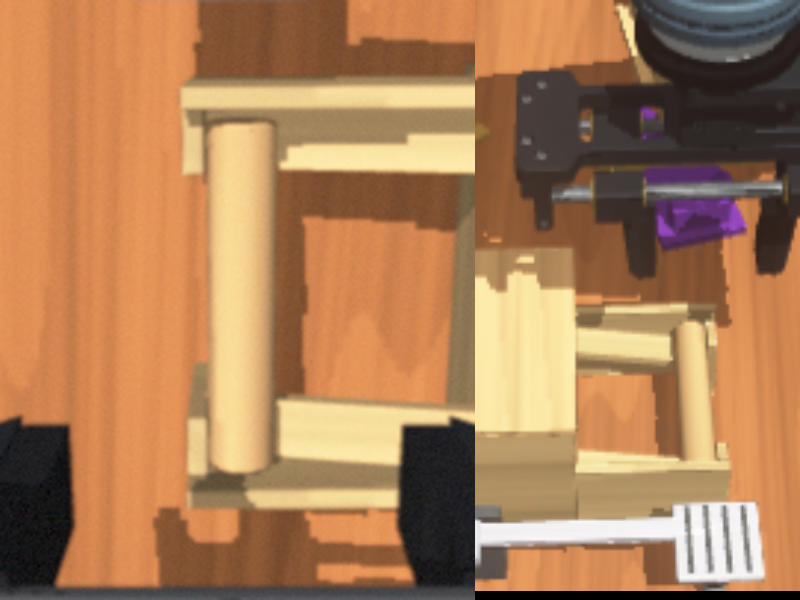

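The view shows the dowel on the rails against the lips, in the wrist crop columns 208-275 and rows 122-470. The side view shows the fingertips at about (336,273) and (380,271). I use these to check the tip offset.

```bash
python3 - <<'E'
from h import *
C=cal("side"); W=cal("wrist"); s=telemetry.state()["position"]
for z in(.1327,.1507,.1607,.1707,.1757): print(z-.1327,proj(C,[[s[0]+d,s[1]+e,z] for d in(-.0265,.0265) for e in(0,.009)]).round(0).tolist(), "wrist",proj(W,[[s[0]-.028,s[1]+.009,z],[s[0]+.028,s[1]+.009,z]]).round(0).tolist())
E
```

```text
0.0 [[374.0, 285.0], [374.0, 289.0], [341.0, 284.0], [341.0, 289.0]] wrist [[267.0, 245.0], [380.0, 250.0]]
0.017999999999999988 [[374.0, 278.0], [375.0, 282.0], [341.0, 277.0], [341.0, 281.0]] wrist [[261.0, 256.0], [385.0, 263.0]]
0.027999999999999997 [[375.0, 273.0], [375.0, 278.0], [341.0, 273.0], [341.0, 277.0]] wrist [[257.0, 264.0], [389.0, 271.0]]
0.03799999999999998 [[375.0, 269.0], [375.0, 274.0], [341.0, 269.0], [341.0, 273.0]] wrist [[253.0, 273.0], [393.0, 280.0]]
0.04299999999999998 [[375.0, 267.0], [376.0, 272.0], [341.0, 267.0], [341.0, 271.0]] wrist [[251.0, 277.0], [395.0, 285.0]]
```

The side and wrist views both confirm the tips are 38 mm behind the reported TCP, so the grasp point is 57 mm behind it. I tilt 27° so the gripper body clears the hopper.

Call:
{"method": "carry_out", "body": {
  "rows": [
    [-0.45,-0.17,-1.9,0.43,-9,0,0.6],
    [-0.45,-0.17,-1.9,0.43,-9,0,0.6],
    [-0.45,-0.17,-1.9,0.43,-9,0,0.6],
    [0,0,0,0,0,0,0.6]
  ]
}}

```text
t: 18.23
position: [0.4794, 0.1088, 0.0699]
tool_rot: [[0.895, 0.444, -0.053], [0.048, 0.023, 0.999], [0.444, -0.896, -0.001]]
wrist_force: [0.1, -0.1, 0.3]
gripper_width: 0.601
```

```bash
python3 - <<'E'
from h import *
s=telemetry.state();print(s["t"],s["position"],s["joint_velocities"],s["q"]); cams.capture("top"); s=telemetry.state();print(s["position"],s["tool_rot"][:,1],s["joint_velocities"])
E
```

```text
18.225 [0.47935142 0.10875389 0.06993497] [ -0.18320117   1.06370628 -11.47302433  -1.17919586   4.73427501
   1.9535104 ] [ -3.02720934  -6.88729715 132.03593439   5.52018737  28.71848988
 -10.32443015]
[0.48438384 0.10836163 0.07383337] [ 0.44891723  0.02235772 -0.8932936 ] [-0.1854076   0.64845167 -8.02395834 -0.30304243  0.51605668  0.69285942]
```

Call:
{"method": "carry_out", "body": {
  "rows": [
    [0.5,0.02,-1,0,0,0,0.6],
    [0.5,0.02,-1,0,0,0,0.6],
    [0.5,0.02,-1,0,0,0,0.6],
    [0.5,0.02,-1,0,0,0,0.6],
    [0.5,0.02,-1,0,0,0,0.6],
    [0,0,0,0,0,0,0.6],
    [0,0,0,0,0,0,0.6]
  ]
}}

```text
t: 19.15
position: [0.5142, 0.1089, 0.0269]
tool_rot: [[0.889, 0.455, -0.052], [0.047, 0.022, 0.999], [0.456, -0.89, -0.002]]
wrist_force: [0.1, 0.5, 0.4]
gripper_width: 0.598
```

```bash
python3 - <<'E'
from h import *
s=telemetry.state();p=np.array(s["position"]);a=s["tool_rot"][:,1];print(p,a,s["wrist_force"]); print("tip",p-.038*a,"grasp",p-.057*a)
C=cal("wrist"); w=snap("wrist","wrist12"); hsv=cv2.cvtColor(w,cv2.COLOR_BGR2HSV)
m=((hsv[:,:,1]<135)&(hsv[:,:,2]>190)).astype(np.uint8)
for y in(.09,.108,.125):
    u=proj(C,[.5025,y,.046])[0]; r=int(u[1]); cs=np.where(m[r,int(u[0])-60:int(u[0])+60])[0]+int(u[0])-60
    d=proj(C,[[.4925,y,.046],[.5125,y,.046]])
    print(u,(cs.min(),cs.max()) if len(cs) else None)
E
```

```text
[0.5141742  0.1089136  0.02694443] [ 0.4551908   0.02187479 -0.89012517] [0.08464426 0.50474307 0.36261093]
tip [0.49687695 0.10808236 0.06076919] grasp [0.48822833 0.10766674 0.07768157]
[315.25780307 320.25479525] (np.int64(304), np.int64(363))
[316.96478252 283.21585854] (np.int64(305), np.int64(342))
[318.65923358 246.45067241] (np.int64(304), np.int64(342))
```

Call:
{"method": "carry_out", "body": {
  "rows": [
    [0.3,0,-0.65,0,0,0,0.6],
    [0.3,0,-0.65,0,0,0,0.6],
    [0.3,0,-0.65,0,0,0,0.6],
    [0.3,0,-0.65,0,0,0,0.6],
    [0.3,0,-0.57,0,0,0,0.6],
    [0,0,0,0,0,0,0.6],
    [0,0,0,0,0,0,0.6]
  ]
}}

```text
t: 20.08
position: [0.5273, 0.1088, -0.0061]
tool_rot: [[0.89, 0.454, -0.051], [0.046, 0.022, 0.999], [0.454, -0.891, -0.002]]
wrist_force: [0.9, 0.8, -0.4]
gripper_width: 0.6
```

Call:
{"method": "carry_out", "body": {
  "rows": [
    [0,0,0,0,0,0,0],
    [0,0,0,0,0,0,0],
    [0,0,0,0,0,0,0],
    [0,0,0,0,0,0,0],
    [0,0,0,0,0,0,0],
    [0,0,0,0,0,0,0]
  ],
  "grip_force": 12
}}

```text
t: 20.82
position: [0.5291, 0.1087, -0.0049]
tool_rot: [[0.888, 0.457, -0.051], [0.046, 0.021, 0.999], [0.458, -0.889, -0.002]]
wrist_force: [5.3, 0.9, 2.3]
gripper_width: 0.218
```

Gripped: the opening is 19.2 mm. I lift straight up.

Call:
{"method": "carry_out", "body": {
  "rows": [
    [0,0,0.5,0,0,0,0],
    [0,0,1,0,0,0,0],
    [0,0,2,0,0,0,0],
    [0,0,3,0,0,0,0],
    [0,0,3,0,0,0,0],
    [0,0,3,0,0,0,0],
    [0,0,0,0,0,0,0],
    [0,0,0,0,0,0,0]
  ]
}}

```text
t: 21.82
position: [0.5259, 0.1089, 0.1174]
tool_rot: [[0.891, 0.452, -0.051], [0.046, 0.022, 0.999], [0.452, -0.892, -0.001]]
wrist_force: [-0.2, -0.6, -0.3]
gripper_width: 0.216
```

```bash
cat > held.py <<'E'
from h import *
def held(f):
    s=telemetry.state();p=np.array(s["position"]);R=np.array(s["tool_rot"]);g=p-.057*R[:,1]
    C=cal("wrist"); w=snap("wrist",f); hsv=cv2.cvtColor(w,cv2.COLOR_BGR2HSV)
    print(p,R[:,1],R[:,2],"g",g,s["wrist_force"],s["gripper_width"])
    # end of dowel on camera side: along tool z; scan column
    for k in(.03,.04,.05,.06): print(k,proj(C,[g+k*R[:,2]])[0].round(1).tolist(), proj(C,[g+k*R[:,2]+.01*R[:,0],g+k*R[:,2]-.01*R[:,0]]).round(0)[:,0])
    c=int(proj(C,[g+.04*R[:,2]])[0][0])
    print("col",c,[(r,*map(int,hsv[r,c])) for r in range(90,300,6)])
    return w
E
python3 -c "
from held import *
held('wrist13')"
```

```text
[0.52594454 0.10885382 0.11738398] [ 0.45165104  0.02178143 -0.89192876] [-0.05104392  0.99869534 -0.00145866] g [0.50020043 0.10761228 0.16822392] [-0.21570056 -0.59828752 -0.34794852] 0.21631994296736148
0.03 [319.9, 239.9] [350. 290.]
0.04 [319.9, 210.9] [350. 290.]
0.05 [319.8, 180.7] [351. 289.]
0.06 [319.8, 149.2] [351. 288.]
col 319 [(90, 12, 159, 218), (96, 12, 155, 220), (102, 12, 160, 218), (108, 12, 159, 218), (114, 12, 159, 218), (120, 12, 162, 131), (126, 12, 158, 124), (132, 18, 104, 135), (138, 22, 88, 248), (144, 22, 93, 244), (150, 17, 109, 162), (156, 18, 105, 208), (162, 22, 92, 247), (168, 23, 80, 252), (174, 18, 107, 134), (180, 16, 122, 167), (186, 21, 101, 249), (192, 20, 104, 248), (198, 21, 103, 248), (204, 20, 105, 248), (210, 20, 106, 248), (216, 21, 104, 248), (222, 21, 103, 248), (228, 21, 104, 249), (234, 21, 104, 248), (240, 21, 104, 248), (246, 21, 102, 249), (252, 21, 104, 249), (258, 21, 101, 250), (264, 21, 104, 249), (270, 21, 99, 250), (276, 21, 100, 249), (282, 21, 100, 249), (288, 21, 99, 250), (294, 21, 101, 250)]
```

Call:
{"method": "carry_out", "body": {
  "rows": [
    [-0.08,-2,0,-0.46,9,0,0],
    [-0.08,-4,0,-0.46,9,0,0],
    [-0.08,-4,0,-0.46,8.9,0,0],
    [-0.08,-4,0,0,0,1.6,0],
    [-0.08,-4,0,0,0,1.6,0],
    [-0.08,-4,0,0,0,1.7,0],
    [-0.08,-4,0,0,0,1.7,0],
    [-0.08,-4,0,0,0,1.7,0],
    [-0.08,-4,-0.5,0,0,1.7,0],
    [0,-2.2,-0.5,0,0,0,0],
    [0,0,0,0,0,0,0],
    [0,0,0,0,0,0,0]
  ]
}}

```text
t: 23.38
position: [0.5198, -0.2517, 0.1082]
tool_rot: [[0.974, 0.001, -0.225], [0.225, 0.0, 0.974], [0.001, -1.0, 0.0]]
wrist_force: [1.3, -0.1, -0.1]
gripper_width: 0.214
```

```bash
python3 - <<'E'
from h import *
s=telemetry.state();p=np.array(s["position"]);R=np.array(s["tool_rot"]);g=p-.057*R[:,1]
print(p,"g",g,"yaw",np.degrees(np.arctan2(R[1,0],R[0,0])),"a",R[:,1],s["gripper_width"],s["joint_velocities"].round(1))
C=cal("wrist"); w=snap("wrist","wrist14"); hsv=cv2.cvtColor(w,cv2.COLOR_BGR2HSV)
for k in(.046,.05,.054): print(k,[proj(C,[g+k*R[:,2]+d*R[:,1]])[0].round(0).tolist() for d in(-.01,0,.01)])
m=cv2.inRange(hsv,(10,60,150),(30,130,255)); cv2.imwrite("pics/m14.png",m)
c0=320
for c in(310,320,330): print(c,[(r,*map(int,hsv[r,c])) for r in range(150,210,4)])
for r in(200,215,230,245,260): xs=np.where(m[r,200:440])[0]+200; print(r,xs.min(),xs.max(),len(xs))
cc=np.array([.5187,-.253]);yo=np.array([-.224,.9746]);xo=np.array([.9746,.224])
for z,l in((.008,.052),(.05,.045)): print(z,proj(C,[[*(cc+a*.03*xo+b*l*yo),z] for a in(-1,1) for b in(-1,1)]).round(0).tolist())
E
```

```text
[ 0.51984458 -0.25171283  0.10822021] g [ 0.51979559 -0.25172905  0.16522019] yaw 12.979875152726136 a [ 8.59433246e-04  2.84585463e-04 -9.99999590e-01] 0.21360586216378086 [ 0.7 -0.8  0.  -0.1  0.  -0.3]
0.046 [[322.0, 198.0], [322.0, 192.0], [322.0, 188.0]]
0.05 [[322.0, 185.0], [322.0, 180.0], [322.0, 176.0]]
0.054 [[322.0, 171.0], [322.0, 168.0], [322.0, 165.0]]
310 [(150, 25, 77, 255), (154, 29, 43, 255), (158, 29, 47, 255), (162, 16, 115, 223), (166, 17, 112, 236), (170, 19, 106, 242), (174, 19, 109, 241), (178, 17, 115, 191), (182, 16, 111, 228), (186, 26, 69, 255), (190, 26, 68, 255), (194, 26, 70, 255), (198, 26, 69, 255), (202, 26, 68, 255), (206, 26, 68, 255)]
320 [(150, 25, 75, 255), (154, 29, 37, 255), (158, 29, 39, 255), (162, 17, 116, 233), (166, 19, 106, 242), (170, 21, 104, 247), (174, 18, 109, 242), (178, 16, 114, 199), (182, 17, 117, 227), (186, 28, 60, 255), (190, 26, 67, 255), (194, 26, 68, 255), (198, 27, 65, 255), (202, 26, 66, 255), (206, 26, 68, 255)]
330 [(150, 24, 82, 254), (154, 29, 45, 255), (158, 29, 46, 255), (162, 17, 114, 225), (166, 23, 85, 254), (170, 26, 75, 254), (174, 24, 81, 254), (178, 16, 119, 206), (182, 17, 116, 227), (186, 25, 72, 255), (190, 25, 75, 254), (194, 26, 75, 254), (198, 25, 73, 254), (202, 25, 76, 254), (206, 25, 75, 254)]
200 280 362 81
215 281 361 76
230 281 361 76
245 282 360 75
260 282 360 75
0.008 [[283.0, 284.0], [279.0, 148.0], [360.0, 284.0], [363.0, 148.0]]
0.05 [[276.0, 299.0], [272.0, 164.0], [365.0, 299.0], [370.0, 164.0]]
```

```bash
python3 - <<'E'
from h import *
C=cal("wrist"); w=cv2.imread("pics/wrist14.png"); hsv=cv2.cvtColor(w,cv2.COLOR_BGR2HSV)
for c in(295,322,350): print(c,[(r,*map(int,hsv[r,c])) for r in range(138,188,2)])
S=hsv[:,:,1].astype(int)
for r in(150,156,160,170,180,190,230,270,280,290):
    xs=np.where(S[r,230:420]<135)[0]+230; print(r,xs.min() if len(xs) else 0,xs.max() if len(xs) else 0, "edges",[int(c) for c in range(235,415) if abs(int(hsv[r,c+1,2])-int(hsv[r,c-1,2]))>40])
m=((S<130)&(hsv[:,:,2]>120)).astype(np.uint8); m[:100]=0;m[300:]=0;m[:,:230]=0;m[:,430:]=0
# base left/right long edges -> fit lines
for side in(0,1):
    pts=[]
    for r in range(152,280):
        xs=np.where(m[r])[0]
        if len(xs): pts.append((xs.min()-.5 if side==0 else xs.max()+.5,r))
    P=onz(C,pts[::8],.008); print(side,[tuple(x) for x in P[:,:2].round(4)])
E
```

```text
295 [(138, 16, 138, 252), (140, 16, 142, 251), (142, 16, 143, 252), (144, 16, 139, 252), (146, 16, 141, 252), (148, 16, 133, 251), (150, 26, 71, 255), (152, 29, 37, 255), (154, 29, 38, 255), (156, 29, 41, 255), (158, 29, 40, 255), (160, 22, 94, 251), (162, 21, 100, 249), (164, 19, 106, 245), (166, 18, 112, 237), (168, 18, 106, 240), (170, 19, 107, 241), (172, 19, 105, 244), (174, 19, 107, 244), (176, 18, 108, 243), (178, 18, 110, 239), (180, 16, 117, 215), (182, 15, 119, 208), (184, 16, 118, 217), (186, 15, 117, 220)]
322 [(138, 16, 144, 250), (140, 15, 145, 249), (142, 15, 143, 249), (144, 15, 143, 249), (146, 15, 146, 248), (148, 15, 140, 247), (150, 25, 78, 255), (152, 29, 39, 255), (154, 29, 36, 255), (156, 29, 36, 255), (158, 29, 39, 255), (160, 23, 83, 254), (162, 19, 106, 241), (164, 23, 89, 253), (166, 23, 85, 253), (168, 25, 79, 254), (170, 25, 77, 254), (172, 24, 80, 254), (174, 23, 91, 253), (176, 16, 118, 212), (178, 15, 117, 201), (180, 16, 116, 217), (182, 17, 113, 227), (184, 24, 86, 254), (186, 28, 60, 255)]
350 [(138, 15, 142, 249), (140, 15, 143, 249), (142, 15, 143
[... 1583 characters left out ...]
0.3009))]
1 [(np.float64(0.5372), np.float64(-0.1981)), (np.float64(0.5387), np.float64(-0.2036)), (np.float64(0.5401), np.float64(-0.2091)), (np.float64(0.5416), np.float64(-0.2147)), (np.float64(0.5423), np.float64(-0.2205)), (np.float64(0.5438), np.float64(-0.2262)), (np.float64(0.5453), np.float64(-0.2319)), (np.float64(0.5461), np.float64(-0.2379)), (np.float64(0.5476), np.float64(-0.2438)), (np.float64(0.5491), np.float64(-0.2498)), (np.float64(0.5507), np.float64(-0.2558)), (np.float64(0.5523), np.float64(-0.2619)), (np.float64(0.5531), np.float64(-0.2682)), (np.float64(0.5547), np.float64(-0.2744)), (np.float64(0.5556), np.float64(-0.2809)), (np.float64(0.5573), np.float64(-0.2873))]
```

The held dowel is centred in the jaws (its end is 50.2 mm from the grasp point). The cradle from close up has its centre at about (0.519,-0.2537), yaw about 12.8° and width 60.4 mm (60 given). I lower toward the notches.

Call:
{"method": "carry_out", "body": {
  "rows": [
    [-0.04,-0.1,-1.5,0,0,0,0],
    [-0.04,-0.1,-2,0,0,0,0],
    [0,0,-2,0,0,0,0],
    [0,0,-2,0,0,0,0],
    [0,0,-2,0,0,0,0],
    [0,0,-1,0,0,0,0],
    [0,0,-0.7,0,0,0,0],
    [0,0,0,0,0,0,0],
    [0,0,0,0,0,0,0]
  ]
}}

```text
t: 24.55
position: [0.5198, -0.2556, -0.0024]
tool_rot: [[0.975, 0.003, -0.224], [0.224, -0.002, 0.975], [0.002, -1.0, -0.003]]
wrist_force: [0.1, 0.1, -0.2]
gripper_width: 0.215
```

Call:
{"method": "carry_out", "body": {
  "rows": [
    [0,0,-0.1,0,0,0,0],
    [0,0,0,0,0,0,0],
    [0,0,0,0,0,0,0],
    [0,0,0,0,0,0,0]
  ]
}}

```text
t: 25.05
position: [0.5193, -0.2552, -0.004]
tool_rot: [[0.974, 0.002, -0.224], [0.224, -0.001, 0.974], [0.002, -1.0, -0.002]]
wrist_force: [1.0, -1.0, -0.2]
gripper_width: 0.215
```

```bash
python3 - <<'E'
from h import *
s=telemetry.state();p=np.array(s["position"]);R=np.array(s["tool_rot"]);g=p-.057*R[:,1]
print(p,"g",g,"yaw",np.degrees(np.arctan2(R[1,0],R[0,0])),"a",R[:,1])
C=cal("wrist"); w=snap("wrist","wrist15"); hsv=cv2.cvtColor(w,cv2.COLOR_BGR2HSV)
cc=np.array([.519,-.2537]);yo=np.array([-.2215,.9752])
print("base end",proj(C,[*(cc+.052*yo),.008]),"block out top",proj(C,[*(cc+.045*yo),.05]),"dowel end",proj(C,[g+.05*R[:,2]+np.array([0,0,d]) for d in(-.01,.01)]).tolist())
for c in(285,323,355): print(c,[(r,*map(int,hsv[r,c])) for r in range(100,200,3)])
E
```

```text
[ 0.51931454 -0.25522135 -0.0040324 ] g [ 0.51919924 -0.25514782  0.05296744] yaw 12.967672789129399 a [ 0.00202282 -0.00129009 -0.99999712]
base end [[323.15434437 157.65574366]] block out top [[322.98463002 189.48370968]] dowel end [[322.2504931464583, 176.1170140729927], [322.04366420799835, 184.75275264071652]]
285 [(100, 18, 132, 254), (103, 18, 132, 254), (106, 18, 132, 254), (109, 18, 131, 254), (112, 19, 132, 254), (115, 19, 130, 254), (118, 19, 129, 254), (121, 19, 130, 254), (124, 19, 129, 254), (127, 19, 129, 254), (130, 19, 132, 254), (133, 18, 133, 254), (136, 19, 129, 254), (139, 17, 137, 253), (142, 15, 142, 249), (145, 15, 141, 249), (148, 17, 135, 253), (151, 12, 157, 205), (154, 12, 150, 187), (157, 14, 128, 177), (160, 17, 111, 235), (163, 18, 108, 241), (166, 18, 105, 241), (169, 19, 108, 240), (172, 18, 108, 240), (175, 15, 113, 181), (178, 17, 112, 148), (181, 16, 117, 209), (184, 16, 113, 156), (187, 15, 114, 165), (190, 16, 117, 175), (193, 16, 119, 175), (196, 16, 117, 186), (199, 16, 117, 189)]
323 [(100, 16, 138, 252), (103, 16, 138, 251), (106, 16, 141, 25
[... 652 characters left out ...]
, 16, 139, 252), (103, 16, 139, 251), (106, 16, 141, 251), (109, 16, 142, 251), (112, 16, 138, 251), (115, 16, 142, 251), (118, 15, 139, 251), (121, 16, 140, 251), (124, 15, 140, 251), (127, 16, 137, 251), (130, 16, 142, 251), (133, 16, 138, 251), (136, 16, 138, 251), (139, 16, 140, 252), (142, 16, 137, 251), (145, 16, 139, 252), (148, 16, 140, 252), (151, 17, 137, 252), (154, 17, 138, 252), (157, 18, 118, 250), (160, 29, 32, 255), (163, 29, 44, 255), (166, 30, 26, 255), (169, 30, 29, 255), (172, 30, 27, 255), (175, 24, 82, 254), (178, 17, 110, 234), (181, 23, 89, 253), (184, 16, 118, 221), (187, 21, 96, 250), (190, 21, 98, 250), (193, 15, 117, 205), (196, 16, 113, 214), (199, 16, 114, 219)]
```

Call:
{"method": "carry_out", "body": {
  "rows": [
    [-0.03,0.12,0,0,0,0,0],
    [0,0,-0.2,0,0,0,0],
    [0,0,-0.2,0,0,0,0],
    [0,0,-0.2,0,0,0,0],
    [0,0,-0.1,0,0,0,0],
    [0,0,0,0,0,0,0],
    [0,0,0,0,0,0,0],
    [0,0,0,0,0,0,0]
  ]
}}

```text
t: 26.1
position: [0.5191, -0.254, -0.011]
tool_rot: [[0.975, 0.002, -0.224], [0.224, -0.001, 0.975], [0.002, -1.0, -0.002]]
wrist_force: [-0.3, 0.8, -1.0]
gripper_width: 0.219
```

G is at z = 0.046. I take small steps down to contact.

Call:
{"method": "carry_out", "body": {
  "rows": [
    [0,0,-0.08,0,0,0,0],
    [0,0,-0.07,0,0,0,0],
    [0,0,0,0,0,0,0],
    [0,0,0,0,0,0,0]
  ]
}}

```text
t: 26.6
position: [0.5191, -0.2541, -0.0119]
tool_rot: [[0.974, 0.002, -0.224], [0.224, -0.001, 0.974], [0.002, -1.0, -0.002]]
wrist_force: [-2.5, 1.1, 6.1]
gripper_width: 0.214
```

Contact gives 6 N at the expected seat height (G z about 0.045). I release and rise straight up.

Call:
{"method": "carry_out", "body": {
  "rows": [
    [0,0,0.05,0,0,0,0.25],
    [0,0,0,0,0,0,0.3],
    [0,0,0,0,0,0,0.5],
    [0,0,0,0,0,0,0.5],
    [0,0,0,0,0,0,0.5],
    [0,0,1,0,0,0,0.5],
    [0,0,2,0,0,0,0.5],
    [0,0,3,0,0,0,0.5],
    [0,0,4,0,0,0,0.5],
    [0,0,4,0,0,0,0.5],
    [0,0,0,0,0,0,0.5],
    [0,0,0,0,0,0,0.5]
  ]
}}

```text
t: 28.1
position: [0.5189, -0.254, 0.1285]
tool_rot: [[0.975, 0.003, -0.224], [0.224, -0.002, 0.975], [0.002, -1.0, -0.002]]
wrist_force: [0.2, 0.2, -0.7]
gripper_width: 0.501
```

```bash
python3 - <<'E'
from h import *
s=telemetry.state();print(s["position"],s["wrist_force"],s["gripper_width"])
C=cal("wrist"); w=snap("wrist","wrist16"); hsv=cv2.cvtColor(w,cv2.COLOR_BGR2HSV); S=cal("side"); a=snap("side","side16"); snap("top","top16")
cc=np.array([.519,-.2537]);yo=np.array([-.2215,.9752]);xo=np.array([.9752,.2215])
P=[[*(cc+k*yo),.044] for k in(-.05,0,.05)]
print("wrist dowel pred",proj(C,P).round(1).tolist()); print("edges pred",[proj(C,[[*(cc+k*yo+e*xo),.044] for e in(-.01,.01)])[:,0].round(1).tolist() for k in(-.02,0,.02)])
print("base ends",proj(C,[[*(cc+k*.052*yo),.008] for k in(-1,1)]).round(1).tolist(), "end top/bot",proj(C,[[*(cc+k*.05*yo),z] for k in(-1,1) for z in(.034,.054)]).round(1).tolist())
c=int(proj(C,[P[1]])[0][0]); print("col",c,[(r,*map(int,hsv[r,c])) for r in range(140,330,4)])
for k in(-.02,0,.02):
    r=int(proj(C,[[*(cc+k*yo),.044]])[0][1]); print(r,[c for c in range(270,380) if np.abs(w[r,c+1].astype(int)-w[r,c-1]).sum()>70])
for f in("top","side"):
    A=cv2.imread(f"pics/{f}0.png").astype(int);B=cv2.imread(f"pics/{f}16.png").astype(int);d=(np.abs(A-B).max(2)>60).astype(np.uint8)
    n,l,st,ce=cv2.connectedComponentsWithStats(d); print(f,[st[i].tolist() for i in range(1,n) if st[i][4]>40])
E
```

```text
[ 0.51894828 -0.25395946  0.12852661] [ 0.24785467  0.18926865 -0.71061437] 0.5007209143283353
wrist dowel pred [[322.9, 288.1], [323.1, 222.6], [323.3, 150.4]]
edges pred [[309.2, 336.9], [309.0, 337.3], [308.8, 337.6]]
base ends [[323.0, 272.7], [323.3, 144.6]] end top/bot [[323.0, 282.8], [322.9, 293.7], [323.3, 149.5], [323.3, 151.5]]
col 323 [(140, 15, 146, 248), (144, 15, 135, 246), (148, 29, 47, 255), (152, 23, 86, 254), (156, 26, 69, 255), (160, 26, 69, 255), (164, 26, 69, 255), (168, 26, 71, 255), (172, 26, 69, 255), (176, 26, 72, 255), (180, 26, 70, 255), (184, 26, 68, 255), (188, 26, 72, 255), (192, 26, 73, 255), (196, 26, 70, 255), (200, 25, 72, 255), (204, 26, 70, 255), (208, 26, 72, 255), (212, 26, 72, 255), (216, 26, 73, 255), (220, 26, 74, 255), (224, 25, 73, 255), (228, 25, 73, 255), (232, 25, 72, 255), (236, 26, 71, 255), (240, 26, 71, 255), (244, 26, 72, 255), (248, 26, 75, 255), (252, 25, 73, 255), (256, 25, 71, 255), (260, 26, 74, 255), (264, 25, 73, 255), (268, 26, 74, 255), (272, 25, 74, 255), (276, 25, 75, 255), (280, 25, 75, 255), (284, 25, 75, 255), (288, 25
[... 243 characters left out ...]
8, 289, 308, 332, 333, 334, 335, 337, 340, 341, 342, 358, 359, 360]
222 [284, 285, 286, 333, 334, 335, 337, 338, 341, 342, 343, 359, 360, 361]
194 [284, 285, 286, 309, 310, 311, 335, 338, 356, 357, 360, 361]
top [[319, 190, 210, 290, 25728], [133, 290, 172, 87, 6173], [73, 347, 10, 19, 105], [436, 371, 23, 50, 295], [0, 385, 70, 72, 2131], [147, 405, 139, 75, 6076], [51, 418, 30, 41, 521], [314, 464, 13, 16, 120]]
side [[268, 0, 197, 292, 16459], [617, 24, 23, 41, 330], [366, 75, 25, 24, 236], [590, 82, 50, 152, 3268], [387, 84, 12, 23, 98], [356, 115, 11, 22, 187], [466, 171, 72, 80, 2857], [541, 188, 24, 9, 44], [573, 199, 19, 10, 67], [515, 251, 40, 82, 1378], [400, 295, 144, 185, 13138]]
```

The dowel's ends (rows 151 and 294) and its sides match the seated, centred prediction within about a pixel, and the dispenser and scraper regions show no change. I hand in.

```bash
python3 -c "
from workcell import manip
print(manip.hand_in())"
```

```text
the job is handed in; nothing more can be done
None
```

The job is handed in at about 28 s of the 56 s limit; no verdict was reported.

- **Pedal:** I pressed it by feel onto the rubber stop and held it at 16.9 N until the dowel lay across the rails at the lips. I then eased it up at about 5–8 mm/s. The pad ended back at its rest height and the lid matched its shut picture.
- **Dowel:** I gripped it at its middle with the tool tilted 27° to clear the hopper. I then lowered it into the notches of the large pine cradle, where contact gave 6 N at the expected seat height, and let go. In the last wrist picture its ends and sides match the seated, centred position within about a pixel.
- **Scraper, calipers and jar:** No contact was planned or felt. The last top picture shows no change at the scraper or the dispenser. The arm probably hid the calipers and the jar there, so I did not check those by image.

**Disagreement:** The real fingertips sit about 38 mm behind the reported TCP. Contact with the pad, the wrist camera and the side camera all showed this, and I corrected for it throughout. Horizontal positions agreed to 1–2 mm.

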